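# Light up and hold the trimmer's cutting arm open for a blade check

### The arm

A 6-joint arm with a two-finger parallel gripper is mounted at the origin on the work surface. World frame = base frame: x ahead of the robot, y to its left, z up, the work surface at z = 0. Lengths are in m, angles in rad, forces in N, time in s.
With the tool pointing down it reaches from about 0.35 to 0.775 m from the base axis. Payload 7.3 kg.
Tool frame: the origin (TCP) lies between the finger pads; the fingertips stand 25 mm ahead of it and the grasp point (between the pads) lies 6 mm ahead of it; y points along the fingers, z is the direction in which the jaws open and shut, and the axes are right-handed (so a half turn about y gives the same grasp; the last joint's range is limited). The gripper opens to 92 mm and grips with 3 to 60 N. Pads are 19 mm wide; open, the fingers measure 130 mm over their backs; the gripper's body (75 mm by 190 mm) begins 47 mm behind the grasp point.
Start: joints at [1.203, 0.342, 1.524, -0, 1.275, -0.146], TCP at [0.115, 0.512, 0.252] pointing down, gripper open.
Joint ranges: [-2.53, 2.53], [-0.77, 2.02], [0.04, 2.7], [-1, 4.14], [0.28, 2.66], [-3.11, 3.11]. Speed limits (rad/s): [2.57, 2.57, 3.14, 3.14, 3.14, 3.14].

### API

Orientations are given as [roll, pitch, yaw] about the fixed x, y, z axes, in that order (R = Rz(yaw) Ry(pitch) Rx(roll)).
In Python, from cell import sensors, read_camera, hand_in gives the robot as it stands. The module is installed in compiled form; this text tells all that it offers.
- The arm moves only by the tool send_rows, never from a script. Its argument "motion" is a list that holds one entry, the list of rows, each a list of 4 numbers: the shift along the tool's x, y, z in m, then the turn about the tool's y in degrees. In form: [[[tx, ty, tz, twist], ...]]. A call has 1 to 8 rows; each row is the pose to reach, as a shift and turn from the pose measured when the call began, along the tool's axes at that moment; what a row does not reach only later rows make up. A row lasts 1/10 s, in which the tool goes at most 50 mm and 8.59 degrees, less where a joint would pass 70% of its speed; a pose out of reach is approached as far as the arm can. A call with a gripper value outside its range is refused whole. "gripper" is the opening, from 0 (shut) to 1 (fully open), set as the call begins (left out, the last holds). The fingers move at their own pace and stop on an object; "grip_force" is the grip in N (left out, the last holds). Time passes only in rows, so rows that repeat a pose let the fingers close. It gives the time, the measured TCP pose, the force and the opening at its end, in the units of the state.
- sensors.observe(): the state, without advancing time (a new reading comes with each control period).
- read_camera(name): name is "scene" or "side" or "wrist"; returns a dict with "frame" (480x640x3 uint8, red, green, blue), "fx", "fy", "cx", "cy" (pixels), "distortion" ([k1, k2, p1, p2, k3] as OpenCV has them; the pictures are not rectified), "extrinsics" (4x4, takes a point from world to camera coordinates). Camera axes: x right, y up, looking along -z (the intrinsics and any distortion apply to the point x, -y, -z); pixel columns grow to the right and rows downward; lengths in m; the calibration is good to about 2 mm. A picture is of the moment at which its call begins. There is no depth.
- hand_in(): hands the job in, once; it reports no verdict.
The state is a dict: "time": time; "qpos": joint angles; "qvel": joint speeds; "joint_efforts": joint torques, N m; "tool_pos": TCP position; "tool_rot": TCP orientation; "contact_force": force on the tool from outside, world axes, zero at the start; "torque": the same for the moment, N m; "opening": finger opening in m.
Only numpy, scipy, OpenCV 4.12 (cv2) and the standard library are available. Lean on these libraries where they do the work, as an engineer would, in place of code of your own. Each camera call takes 0.05 s, during which the arm holds its last target.

### The job

The blade of the print trimmer is to be checked: first, with the cutting arm still down, press the plunger switch on the foot of the small inspection lamp down to its stop and let it come back up. Then take the trimmer's cutting arm by its wooden grip, swing it up until it lies side by side (parallel) with the brass pointer that marks the angle, and finish holding it still there: the arm falls if let go, so do not release it at the end. Leave the pointer as it is set, and do not knock the other things about.

Things in the scene. Friction and masses are not known exactly. Their poses are not given: they have to be found in the camera images.
- plunger_top (a point): centre of the top of the lamp's plunger switch: a black round head, 36 mm across, 10 mm thick, on a thin steel stem, top 73 mm above the counter. It goes 12 mm straight down to its stop against a spring (about 3 N at first, 9 N at the stop) and springs back by itself. Site axes: x towards the lamp's stem, z up
- lamp: small inspection lamp, fixed, left or right of the trimmer: grey foot 150 x 90 mm, 30 mm high, the plunger on its near end, 35 mm before the origin (counter level; x towards the lamp's stem). The stem rises 100 mm beyond the plunger with a 70 mm shade, top about 180 mm high, leaning away from the plunger
- timer: black darkroom timer with a white dial, a fixed box 100 x 110 mm, 100 mm high, on the other side of the trimmer from the lamp (origin: centre of the underside); not used
- trimmer: the print trimmer, fixed: wooden bed 280 (x) x 200 (y) mm, 22 mm high; origin: centre of the underside. x points from the grip end (near the robot) to the hinge end, y to the left, z up. The steel cutting arm lies along its right edge
- cutter_hinge (a point): point on the hinge axis of the cutting arm, in the arm's mid-plane, at the far end of the trimmer, 60 mm above the counter, 130 mm beyond (+x) and 75 mm right (-y) of the bed's centre. Axes are those of the trimmer: x from grip end to hinge end, y (the hinge axis) to the left, z up
- cutter_grip (a point): point on the axis of the arm's wooden grip: a round bar, 22 mm thick, along y (parallel to the hinge axis), 260 mm from the hinge axis, 60 mm above the counter when down. It sticks out 84 mm left of the mid-plane of the arm (24 mm wide, 16 mm thick); this point is 45 mm left of it. Site x: along the arm to the hinge. The arm weighs about 0.5 kg, swings freely and falls shut if let go
- pointer_tip (a point): centre of the 18 mm ball on the tip of the brass pointer, a flat finger 10 mm high, 6 mm thick, that turns about the arm's own hinge axis, 33 mm right of the arm's mid-plane; ball 160 mm from the axis. Site x: along the pointer to the axis. Set differently each time, stays by friction. Beside it, 46 mm right of the arm's mid-plane, a fixed steel arc rail of 135 mm radius
- plunger (a joint): travel of the plunger, 0 up, 0.012 m at its stop
- trimmer_arm (a joint): angle of the cutting arm: 0 down (level), grows as the grip end is swung up, up to 1.2 rad
- pointer (a joint): angle of the brass pointer, measured as the arm's angle is: the arm is side by side with it when the two are equal (0.5 to 0.85 rad)
- lens_cap: brass lens cap, 54 mm across, 14 mm high, lying on the trimmer's bed (origin: centre of the underside); leave alone
- loupe: chrome loupe, 48 mm across, 46 mm high, standing on the trimmer's bed (origin: centre of the underside); leave alone
- cup: blue enamel cup, 76 mm across, 80 mm high, on the near left of the counter (origin: centre of the underside); leave alone
- canister: black film canister, 34 mm across, 51 mm high, on the near right of the counter (origin: centre of the underside); leave alone
- bottle: amber bottle, 64 mm across, 150 mm high, beside the far end of the trimmer (origin: centre of the underside); leave alone
- reel: white film reel, 84 mm across, 40 mm high, beside the far end of the trimmer (origin: centre of the underside); leave alone
Things that resemble listed ones, but are neither listed nor needed, are in the scene too. What is shaped like the lamp but purple is not meant.

How it is judged:
On the way, in this order (a step that is already met when the one before it is completed fails the run):
1. the lamp's plunger is pressed down to its stop while the cutting arm is still down (value of joint plunger above 0.0105 m and value of joint trimmer_arm below 0.08 rad), for 0.1 s.
2. the plunger is up again and the fingers hold the cutting arm at the pointer's angle (angle between the x axis of cutter_grip and the x axis of pointer_tip, either way round below 0.08 rad and value of joint trimmer_arm above 0.3 rad and contact force between the fingers and trimmer_arm above 0.8 N and velocity of joint trimmer_arm between -0.06 and 0.06 rad/s and value of joint plunger below 0.003 m), for 0.5 s.
At the end, for the whole second after the job is handed in: The fingers hold the cutting arm (at least 0.8 N on it) still (under 0.06 rad/s), within 0.08 rad of the pointer's angle; nothing loose props it; the plunger is up again (within 3 mm); the pointer's tip is within 8 mm of where it was set (all of step 2 and distance of pointer_tip from where it was at the start of the episode below 0.008 m and contact force between trimmer_arm and lens_cap below 0.2 N and contact force between trimmer_arm and cup below 0.2 N and contact force between trimmer_arm and loupe below 0.2 N and contact force between trimmer_arm and canister below 0.2 N and contact force between trimmer_arm and bottle below 0.2 N and contact force between trimmer_arm and reel below 0.2 N); the arm keeps its last pose, push and grip.
It fails at once if the pointer is shifted (tip by more than 8 mm) (distance of pointer_tip from where it was at the start of the episode above 0.008 m).
It fails at once if a bystander is knocked about (moved by more than 30 mm) (distance of any of lens_cap, cup, loupe, canister, bottle, reel from where it was at the start of the episode above 0.03 m).
It also fails if it takes over 51 s, if anything falls off the work surface, if the arm or the gripper's body presses on something with over 40 N, if the wrist force passes 120 N, or if a joint passes its speed limit or range.

## Working session

There is one attempt and no reset: what is moved stays moved. The work goes in short steps, Python scripts to look and compute and a tool call to move; the robot and the scene stay as the last step left them, time stands still between calls to the robot, and variables do not carry over. Pictures are saved under pics/ and viewed, and the job is handed in when it is done.

Besides the shell and the picture viewer there is one more tool, called in YAML: its name, and indented under it one key for each argument. send_rows: Moves the arm, as the interface text tells. Its arguments: {"type":"object","properties":{"motion":{"type":"array"},"gripper":{"type":"number"},"grip_force":{"type":"number"}},"required":["motion"]}

```bash
mkdir -p pics && python3 - <<'E'
from cell import sensors, read_camera
import cv2, pickle
print(sensors.observe())
d={}
for n in ("scene","side","wrist"):
    c=read_camera(n); d[n]=c
    cv2.imwrite(f"pics/{n}0.png",c["frame"][:,:,::-1])
    print(n,c["fx"],c["fy"],c["cx"],c["cy"],c["distortion"]); print(c["extrinsics"])
pickle.dump(d,open("cam0.pkl","wb"))
E
```

```text
{'time': 0.0, 'qpos': array([ 1.20296159e+00,  3.42695788e-01,  1.52502005e+00,  8.16345251e-06,
        1.27539257e+00, -1.45989119e-01]), 'qvel': array([ 2.13001826e-03,  1.41532684e-03, -9.50398356e-05,  1.23880379e-03,
        2.01545398e-03, -7.92038424e-04]), 'joint_efforts': array([ 2.60727698e-03, -4.31229007e+01, -2.44221765e+01,  7.21044489e-02,
        5.57627971e-02, -1.23198015e-04]), 'tool_pos': array([0.11535217, 0.51179217, 0.25105786]), 'tool_rot': array([-1.57229482e+00,  2.28220713e-04, -2.21848170e-01]), 'contact_force': array([-0.49133198, -0.13038272, -0.14017473]), 'torque': array([0.02777293, 0.02628992, 0.0263304 ]), 'opening': 0.09173064014972121}
scene 442.31016624760525 442.31016624760525 314.2720074555242 238.16831686576296 [-0.0976066  0.         0.         0.         0.       ]
[[-0.34272646  0.93940679  0.0073116   0.13513649]
 [-0.71564639 -0.26611755  0.64577991  0.30990256]
 [ 0.60859577  0.21609335  0.7634886  -1.3503807 ]
 [ 0.          0.          0.          1.        ]]
side 579.8789185691624 579.8789185691624 314.31539403073754 241.45811589088405 [-0.17448349  0.          0.          0.          0.        ]
[[-0.75864386 -0.65126273 -0.01778592  0.389634  ]
 [ 0.4531146  -0.54704729  0.70386534 -0.26366045]
 [-0.46813101  0.52592406  0.71011072 -1.51532493]
 [ 0.          0.          0.          1.        ]]
wrist 351.8826143509085 351.8826143509085 321.19208999689073 239.1897107913143 [-0.06668335  0.          0.          0.          0.        ]
[[ 0.2207378   0.97533229 -0.00131853 -0.52532771]
 [-0.94381481  0.21326346 -0.25245259  0.03180177]
 [-0.24594397  0.05697028  0.96760837 -0.38984216]
 [ 0.          0.          0.          1.        ]]
```

View pics/scene0.png

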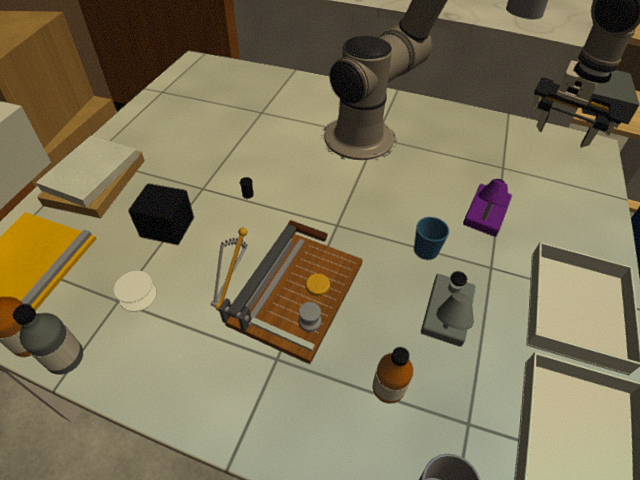

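View pics/side0.png

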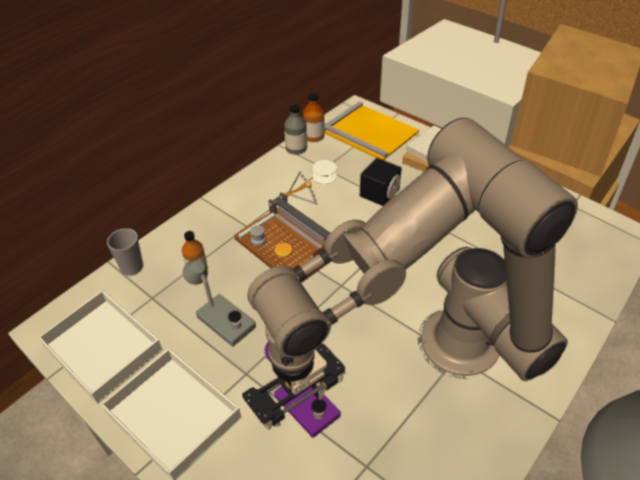

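View pics/wrist0.png

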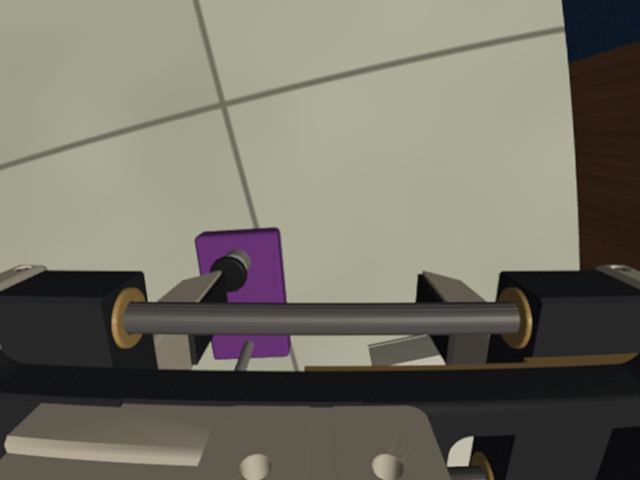

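The grey lamp (scene 450,308; plunger head about 458,279; side 235,318) is left of the trimmer. The purple decoy lies nearer the robot. The trimmer's grip is at about (310,231) in the scene view and the pointer ball at (243,231). I'll zoom in to get exact pixels.

```bash
python3 - <<'E'
import cv2,pickle
d=pickle.load(open("cam0.pkl","rb"))
s=d["scene"]["frame"][:,:,::-1]; t=d["side"]["frame"][:,:,::-1]
cv2.imwrite("pics/z1.png",cv2.resize(s[210:360,200:400],None,fx=4,fy=4,interpolation=cv2.INTER_CUBIC))
cv2.imwrite("pics/z2.png",cv2.resize(s[250:350,400:500],None,fx=5,fy=5,interpolation=cv2.INTER_CUBIC))
cv2.imwrite("pics/z3.png",cv2.resize(t[160:345,180:370],None,fx=3.2,fy=3.2,interpolation=cv2.INTER_CUBIC))
E
```

```text
(no output)
```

View pics/z1.png

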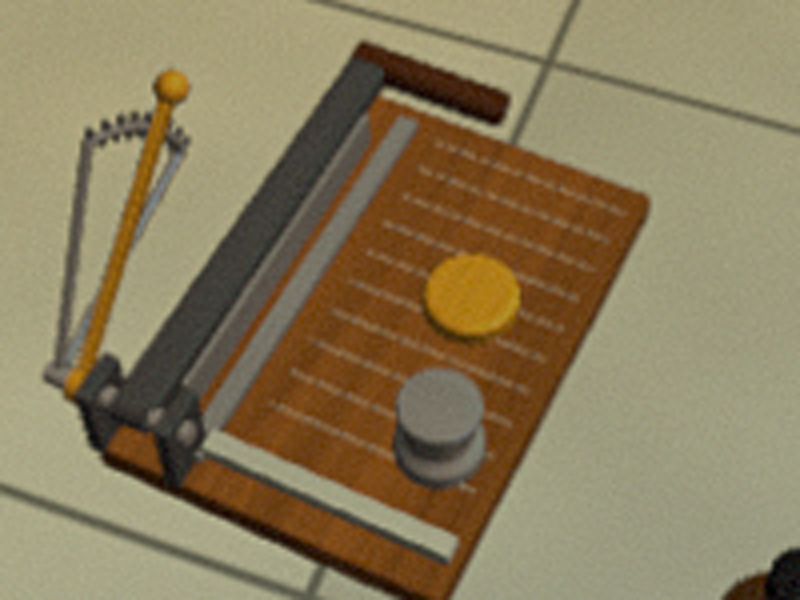

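View pics/z2.png

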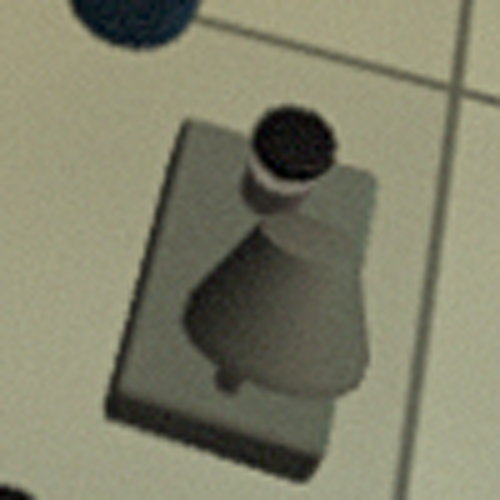

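View pics/z3.png

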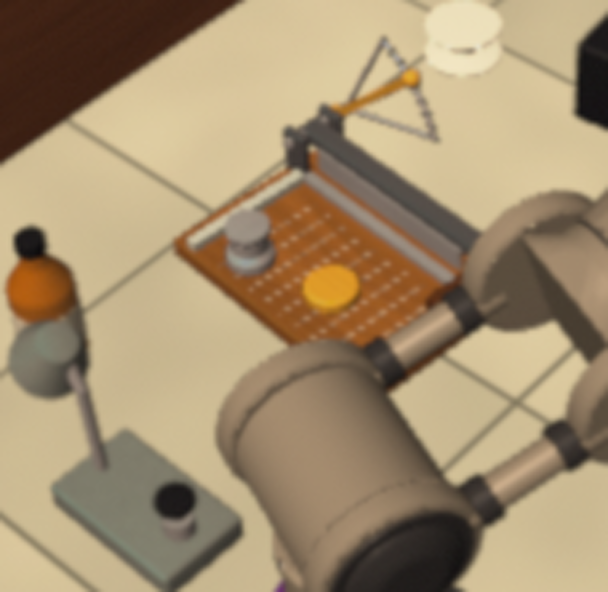

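The scene zoom shows plunger head (458.6,278), ball (242.5,231.5), and grip from (291,223) to (325,236). In the side view the head is at (234,316) and the ball at (308,184), but the grip is hidden by the robot. Next I triangulate using mask centroids.

```bash
cat > h.py <<'E'
import numpy as np, cv2
def ray(c,u,v):
    K=np.array([[c["fx"],0,c["cx"]],[0,c["fy"],c["cy"]],[0,0,1.]])
    p=cv2.undistortPoints(np.array([[[u,v]]],float),K,np.array(c["distortion"],float))[0,0]
    E=np.array(c["extrinsics"]);R,t=E[:3,:3],E[:3,3]
    d=R.T@np.array([p[0],-p[1],-1.]);return -R.T@t,d/np.linalg.norm(d)
def tri(*obs):
    A=np.zeros((3,3));b=np.zeros(3);rs=[]
    for c,u,v in obs:
        o,d=ray(c,u,v);P=np.eye(3)-np.outer(d,d);A+=P;b+=P@o;rs.append((o,P))
    x=np.linalg.solve(A,b);return x,[float(np.linalg.norm(P@(x-o))) for o,P in rs]
def onz(c,u,v,z):
    o,d=ray(c,u,v);return o+d*(z-o[2])/d[2]
def proj(c,X):
    E=np.array(c["extrinsics"]);p=E[:3,:3]@np.array(X,float)+E[:3,3];p=p*[1,-1,-1]
    K=np.array([[c["fx"],0,c["cx"]],[0,c["fy"],c["cy"]],[0,0,1.]])
    return cv2.projectPoints(p.reshape(1,1,3),np.zeros(3),np.zeros(3),K,np.array(c["distortion"],float))[0].ravel()
def blob(c,box,cond):
    x0,y0,x1,y1=box;f=c["frame"][y0:y1,x0:x1].astype(int)
    m=cond(f[...,0],f[...,1],f[...,2]).astype(np.uint8)
    n,l,s,ce=cv2.connectedComponentsWithStats(m)
    k=1+np.argmax(s[1:,4]);return ce[k]+[x0,y0],s[k]
E
python3 - <<'E'
from h import *
import pickle
d=pickle.load(open("cam0.pkl","rb"));S,T=d["scene"],d["side"]
blk=lambda r,g,b:(r+g+b<110)
a,sa=blob(S,(446,268,472,290),blk); b,sb=blob(T,(222,305,250,330),blk); print("plunger",a,sa,b,sb)
print(tri((S,*a),(T,*b)))
gold=lambda r,g,b:(r>140)&(b<90)&(r-b>90)
f=lambda c,box:blob(c,box,gold)
a,sa=f(S,(234,224,252,237)); b,sb=f(T,(301,178,316,190)); print("ball",a,sa,b,sb)
X,r=tri((S,*a),(T,*b));print(X,r)
# brackets/bed, grip on z=.06 plane
for n,p in dict(gripL=(325.0,236.5),gripR=(291,222.5),armGripEnd=(292,225)).items(): print(n,onz(S,*p,0.06))
for n,p in dict(hingeRpin=(226.5,308.5),hingeLpin=(246.3,317.5)).items(): print(n,onz(S,*p,0.06))
def z(x,y):return ((x+.5)/4-.5+200,(y+.5)/4-.5+210)
for n,p in dict(nearL=(648,200),farL=(450,555),farR=(105,450)).items(): print(n,onz(S,*z(*p),0.022))
E
```

```text
plunger [458.23076923 278.53846154] [  5   4  16  14 169] [234.2345679  316.04938272] [ 7  7 11  9 81]
(array([0.48051675, 0.35727816, 0.06642009]), [0.0004588035880086629, 0.00045880358800871174])
ball [243.4        230.48571429] [ 6  4  7  6 35] [305.82051282 185.07692308] [ 0  4 10  7 39]
[ 0.60000207 -0.07139515  0.17411666] [0.004386228883586016, 0.004386228883586117]
gripL [0.46298757 0.05071919 0.06      ]
gripR [ 0.44999662 -0.03836179  0.06      ]
armGripEnd [ 0.45650404 -0.03321083  0.06      ]
hingeRpin [ 0.71255028 -0.07286132  0.06      ]
hingeLpin [ 0.71720018 -0.02639403  0.06      ]
nearL [0.4687397 0.14309   0.022    ]
farL [0.71672028 0.11292013 0.022     ]
farR [ 0.7237468  -0.07489261  0.022     ]
```

```bash
python3 - <<'E'
from h import *
import pickle
d=pickle.load(open("cam0.pkl","rb"));S,T,W=d["scene"],d["side"],d["wrist"]
z2=lambda x,y:((x+.5)/5-.5+400,(y+.5)/5-.5+250)
for n,p in dict(a=(187,118),b=(108,400),c=(375,172),d=(312,465)).items(): print(n,onz(S,*z2(*p),0.03))
z3=lambda x,y:((x+.5)/3.2-.5+180,(y+.5)/3.2-.5+160)
for n,p in dict(a=(125,430),b=(52,490),c=(168,580),d=(242,522)).items(): print(n,onz(T,*z3(*p),0.03))
print("shade",tri((S,*z2(285,325)),(T,*z3(45,358))))
z1=lambda x,y:((x+.5)/4-.5+200,(y+.5)/4-.5+210)
print("cap",onz(S,*z1(472,293),0.036),"loupe",onz(S,*z1(440,400),0.068))
print("ball",tri((S,*z1(171,87)),(T,*z3(411,77))))
print("cup",onz(S,431,226,.08))
E
```

```text
a [0.45305581 0.31422101 0.03      ]
b [0.60561134 0.30879197 0.03      ]
c [0.45345108 0.39919059 0.03      ]
d [0.60694449 0.39311446 0.03      ]
a [0.59304815 0.31562603 0.03      ]
b [0.59233376 0.40160803 0.03      ]
c [0.44966912 0.40141852 0.03      ]
d [0.44480149 0.32034697 0.03      ]
shade (array([0.62140722, 0.35696393, 0.14025323]), [0.0018367860525150962, 0.0018367860525149767])
cap [0.57382286 0.07295391 0.036     ] loupe [0.6607304  0.08683382 0.068     ]
ball (array([ 0.59934007, -0.07703991,  0.1725153 ]), [0.0007060124848746179, 0.0007060124848746144])
cup [0.36440129 0.27373831 0.08      ]
```

Lamp yaw is about 0 (foot 0.449–0.606, y centre 0.357) and the plunger is at (0.482, 0.357). The shade is well clear of that. I'll move over the plunger with the gripper shut.

send_rows:
  motion:
    - [[0.04,0,-0.008,0],[0.085,0,-0.016,0],[0.13,0,-0.024,0],[0.175,0,-0.032,0],[0.22,0,-0.04,0],[0.265,0,-0.048,0],[0.31,0,-0.056,0],[0.35,0,-0.064,0]]
  gripper: 0
  grip_force: 30

```text
time: 0.95
tool_pos: [0.4446, 0.3712, 0.2509]
tool_rot: [-1.572, 0.0, -0.222]
contact_force: [0.6, 0.2, -0.3]
opening: 0.0323
```

send_rows:
  motion:
    - [[0.02,0,-0.003,-4],[0.035,0,-0.006,-8],[0.035,0,-0.006,-12],[0.035,0,-0.006,-12],[0.035,0,-0.006,-12]]

```text
time: 1.45
tool_pos: [0.4771, 0.3577, 0.2506]
tool_rot: [-1.572, 0.001, -0.015]
contact_force: [-0.3, -0.2, 0.5]
opening: 0.0002
```

```bash
python3 - <<'E'
from cell import sensors, read_camera
import cv2,pickle
s=sensors.observe();print(s["time"],s["tool_pos"],s["tool_rot"],s["contact_force"],s["opening"])
d={}
for n in ("scene","side","wrist"):
    d[n]=read_camera(n); cv2.imwrite(f"pics/{n}1.png",d[n]["frame"][:,:,::-1])
pickle.dump(d,open("cam1.pkl","wb"))
E
```

```text
1.45 [0.47711407 0.35767681 0.25062016] [-1.57241568e+00  1.30269999e-03 -1.47358616e-02] [-0.33508839 -0.22304971  0.47793038] 0.00024180790274173434
```

View pics/wrist1.png

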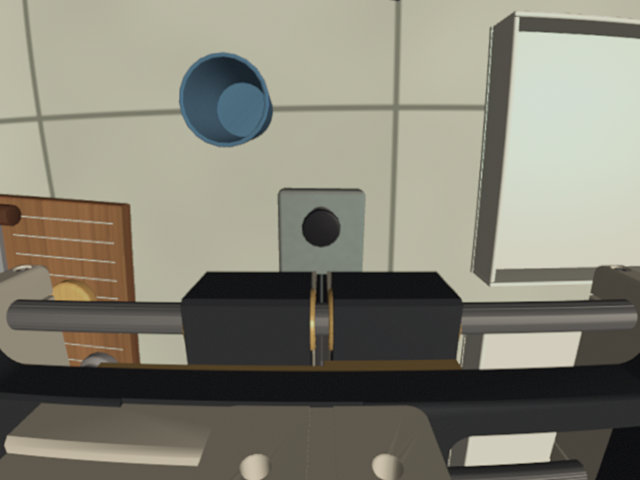

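View pics/side1.png

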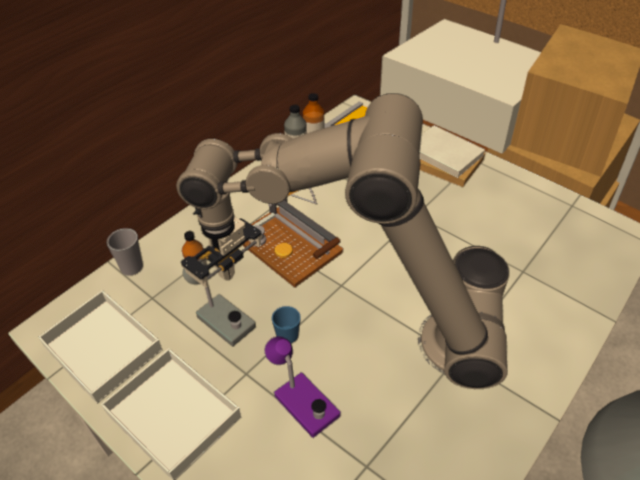

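Wrist view: the plunger head is at (321,228). The side view now shows the whole trimmer, with the grip near (328,248). I'll refine both points.

```bash
python3 - <<'E'
from h import *
import pickle
d=pickle.load(open("cam1.pkl","rb"));d0=pickle.load(open("cam0.pkl","rb"));S,T,W=d0["scene"],d["side"],d["wrist"]
blk=lambda r,g,b:(r+g+b<120)
b,sb=blob(W,(295,195,350,260),blk); print(b,sb,onz(W,*b,0.073))
a,_=blob(S,(446,268,472,290),blk);t,st=blob(T,(222,305,250,330),blk)
print(tri((S,*a),(W,*b)),tri((T,*t),(W,*b)),tri((S,*a),(T,*t),(W,*b)))
f=T["frame"][:,:,::-1]
cv2.imwrite("pics/z4.png",cv2.resize(f[175:290,230:350],None,fx=5,fy=5,interpolation=cv2.INTER_CUBIC))
E
```

```text
[317.53410553 229.58172458] [  8  14  35  37 777] [0.4820597  0.35509599 0.073     ]
(array([0.48292343, 0.35575628, 0.06975089]), [0.000719238331932689, 0.0007192383319327513]) (array([0.48506891, 0.35487734, 0.05989507]), [2.430388798798627e-05, 2.430388798789596e-05]) (array([0.48193488, 0.35646302, 0.06685302]), [0.0010153252379424202, 0.0016675290133258656, 0.002094599175417978])
```

View pics/z4.png

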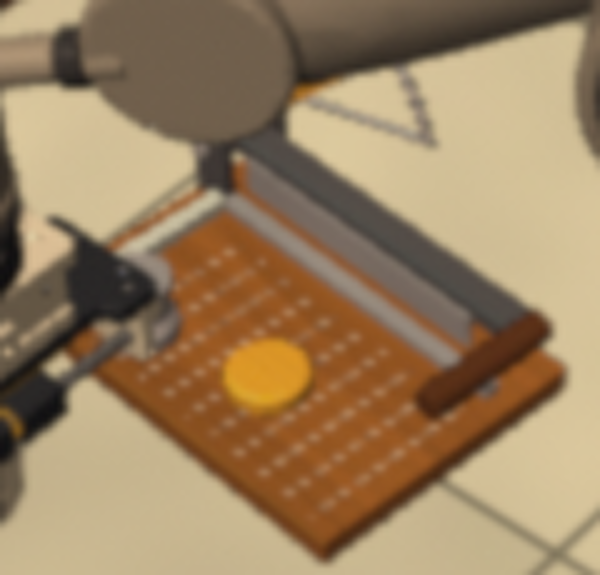

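Plunger confirmed at (0.483, 0.356), with a head-centre height of about 0.067–0.070, which fits a 73 mm top. I'll go down to just above it.

send_rows:
  motion:
    - [[0.006,0.03,-0.001,0],[0.006,0.065,-0.001,0],[0.006,0.1,-0.001,0],[0.006,0.125,-0.001,0],[0.006,0.14,-0.001,0],[0.006,0.145,-0.001,0],[0.006,0.145,-0.001,0]]

```text
time: 2.3
tool_pos: [0.4826, 0.3567, 0.1056]
tool_rot: [-1.573, 0.001, -0.013]
contact_force: [-0.4, -0.4, -0.2]
opening: 0.0004
```

send_rows:
  motion:
    - [[0,0.005,0,0],[0,0.009,0,0],[0,0.012,0,0],[0,0.014,0,0],[0,0.016,0,0],[0,0.018,0,0]]

```text
time: 2.9
tool_pos: [0.4831, 0.3572, 0.0887]
tool_rot: [-1.571, -0.0, -0.013]
contact_force: [-1.7, 0.3, 7.5]
opening: 0.0005
```

send_rows:
  motion:
    - [[0,0.002,0,0],[0,0.004,0,0],[0,0.005,0,0],[0,0.005,0,0],[0,0.005,0,0]]

```text
time: 3.4
tool_pos: [0.4832, 0.3572, 0.0861]
tool_rot: [-1.571, -0.002, -0.013]
contact_force: [-5.6, -2.9, 17.9]
opening: 0.0
```

send_rows:
  motion:
    - [[0,0.003,0,0],[0,0.003,0,0],[0,0.003,0,0]]

```text
time: 3.7
tool_pos: [0.4832, 0.3572, 0.0861]
tool_rot: [-1.57, -0.003, -0.013]
contact_force: [-6.9, -3.7, 21.5]
opening: 0.0006
```

```bash
python3 - <<'E'
from cell import sensors, read_camera
import cv2
s=sensors.observe();print(s["tool_pos"],s["contact_force"])
f=read_camera("side")["frame"][:,:,::-1]
cv2.imwrite("pics/z5.png",cv2.resize(f[260:360,180:300],None,fx=5,fy=5,interpolation=cv2.INTER_CUBIC))
E
```

```text
[0.48316842 0.35721527 0.08610188] [-6.94468471 -3.66889351 21.53491935]
```

View pics/z5.png

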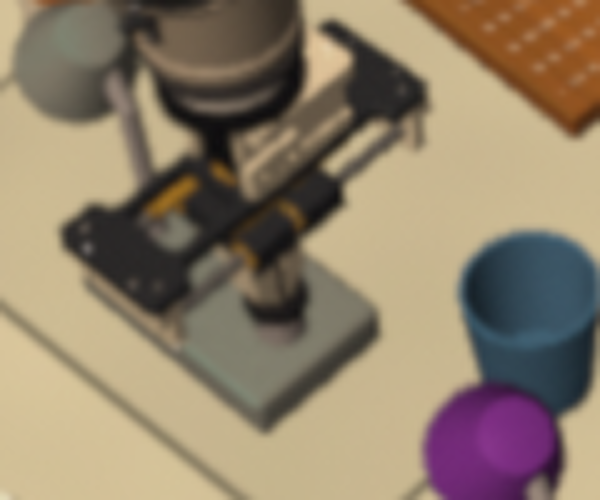

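The fingers are on the plunger head (side view) and TCP z stays at 0.0861 while the force rises to 21 N, so the plunger is at its stop. I'll lift off and compute the grip position.

send_rows:
  motion:
    - [[0,-0.015,0,0],[0,-0.05,0,0],[0,-0.09,0,0],[0,-0.125,0,0],[0,-0.15,0,0],[0,-0.165,0,0],[0,-0.165,0,0]]
  gripper: 1

```text
time: 4.45
tool_pos: [0.4834, 0.3575, 0.2535]
tool_rot: [-1.568, -0.007, -0.013]
contact_force: [-0.1, -0.3, -0.3]
opening: 0.0521
```

```bash
python3 - <<'E'
from h import *
import pickle
d=pickle.load(open("cam1.pkl","rb"));d0=pickle.load(open("cam0.pkl","rb"));S,T=d0["scene"],d["side"]
z1=lambda x,y:((x+.5)/4-.5+200,(y+.5)/4-.5+210)
z4=lambda x,y:((x+.5)/5-.5+230,(y+.5)/5-.5+175)
L=tri((S,*z1(497,105)),(T,*z4(430,397)));R=tri((S,*z1(366,52)),(T,*z4(541,328)))
print("L",L,"R",R)
wood=lambda r,g,b:(r<125)&(r-b>25)&(r+g+b<190)&(r+g+b>50)
for c,box in ((S,(284,216,332,244)),(T,(308,232,346,262))):
    print(blob(c,box,wood))
# bed corners (top) in side view
for n,p in dict(nearL=(322,545),nearR=(567,368)).items(): print(n,onz(T,*z4(*p),0.022))
print(onz(S,*z1(648,198),0.022))
# arm outer end / cut arm far end
from cell import sensors
print(sensors.observe()["tool_pos"])
E
```

```text
L (array([0.46474504, 0.04892696, 0.06283169]), [0.0005215513534743027, 0.0005215513534741329]) R (array([ 0.45188973, -0.03661016,  0.06130748]), [0.0008283384099023279, 0.0008283384099021777])
(array([308.61637931, 229.9137931 ]), array([  4,   5,  39,  19, 232], dtype=int32))
(array([325.82653061, 247.85204082]), array([  5,   6,  26,  21, 196], dtype=int32))
nearL [0.46240077 0.14728437 0.022     ]
nearR [ 0.44289685 -0.04996125  0.022     ]
[0.46734218 0.14268593 0.022     ]
[0.48342031 0.35751571 0.25349967]
```

The bar triangulates at z ≈ 0.062, which agrees with the text. The grip point is about (0.460, 0.010) and trimmer yaw about −0.1. I'll move above it while turning roughly 95°.

send_rows:
  motion:
    - [[-0.002,0,-0.03,8],[-0.005,0,-0.07,16],[-0.008,0,-0.11,24],[-0.01,0,-0.15,32],[-0.012,0,-0.19,40],[-0.014,0,-0.23,48],[-0.016,0,-0.27,56],[-0.018,0,-0.3,64]]
  gripper: 1

```text
time: 5.25
tool_pos: [0.4605, 0.0557, 0.2512]
tool_rot: [-1.565, 0.0, -1.137]
contact_force: [-0.1, 0.5, -0.2]
opening: 0.092
```

send_rows:
  motion:
    - [[0.015,0,-0.007,8],[0.03,0,-0.014,16],[0.041,0,-0.019,24],[0.041,0,-0.019,30],[0.041,0,-0.019,30],[0.041,0,-0.019,30]]

```text
time: 5.85
tool_pos: [0.4601, 0.0106, 0.2503]
tool_rot: [-1.568, 0.003, -1.658]
contact_force: [0.4, -0.2, 0.4]
opening: 0.0918
```

```bash
python3 - <<'E'
from cell import sensors, read_camera
import cv2,pickle
s=sensors.observe();print(s["time"],s["tool_pos"],s["tool_rot"],s["contact_force"],s["opening"],s["qpos"])
d={}
for n in ("scene","side","wrist"):
    d[n]=read_camera(n); cv2.imwrite(f"pics/{n}2.png",d[n]["frame"][:,:,::-1])
pickle.dump(d,open("cam2.pkl","wb"))
E
```

```text
5.85 [0.46007536 0.01063981 0.25026381] [-1.56779125  0.0029512  -1.65759422] [ 0.43361707 -0.16193122  0.397947  ] 0.09183686864718102 [-0.14568265  0.22285843  1.69616103  0.00332575  1.21974877 -0.06001958]
```

View pics/wrist2.png

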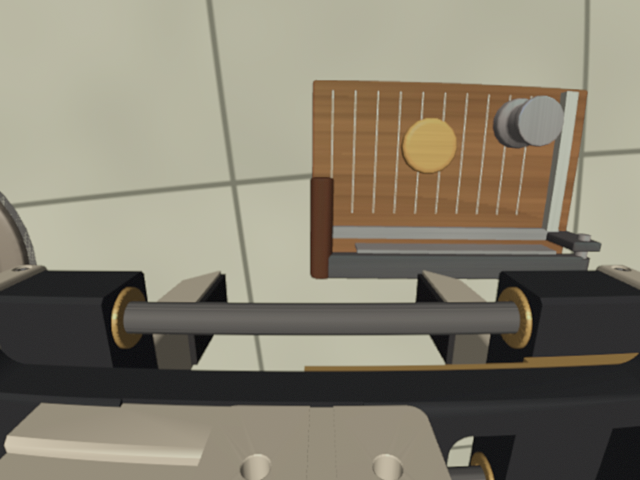

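View pics/side2.png

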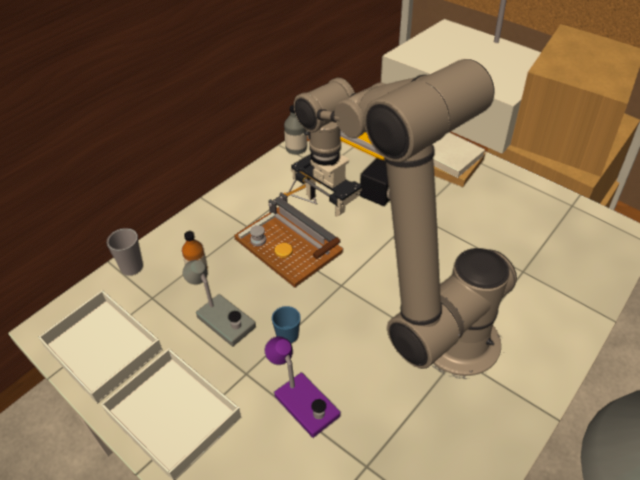

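Wrist view: bar axis runs from (321.5,178) to (320,277), nearly vertical, so the jaw axis is about parallel to trimmer x. The arm's edge runs (330,254) to (570,254). I'll get yaw and positions from these.

```bash
python3 - <<'E'
from h import *
import pickle
d=pickle.load(open("cam2.pkl","rb"));d0=pickle.load(open("cam0.pkl","rb"));d1=pickle.load(open("cam1.pkl","rb"));S,T,W=d0["scene"],d["side"],d["wrist"]
f=W["frame"].astype(int)
wood=lambda r,g,b:(r-b>15)&(r+g+b<190)
r,g,b=f[...,0],f[...,1],f[...,2]
for y in range(185,275,15):
    xs=np.where(wood(r,g,b)[y,300:345])[0]+300;
    if len(xs): print(y,xs.min(),xs.max(),onz(W,(xs.min()+xs.max())/2,y,.06))
for n,p,z in (("bar L",(322,178),.06),("bar R",(320,277),.06),("armA",(345,254),.068),("armB",(545,254.5),.068),("railA",(335,228),.03),("railB",(545,230),.03),("bedA",(313,81),.022),("bedB",(586,91),.022),("bedA near",(313,178),.022)):
    print(n,onz(W,*p,z))
cv2.imwrite("pics/z6.png",cv2.resize(W["frame"][160:290,300:500,::-1],None,fx=4,fy=4,interpolation=cv2.INTER_CUBIC))
cv2.imwrite("pics/z7.png",cv2.resize(T["frame"][150:290,230:370,::-1],None,fx=4,fy=4,interpolation=cv2.INTER_CUBIC))
E
```

```text
185 311 333 [0.46540872 0.04640046 0.06      ]
200 311 332 [0.46374105 0.03266406 0.06      ]
215 311 332 [0.46250613 0.01861578 0.06      ]
230 311 331 [0.460775   0.00431918 0.06      ]
245 311 332 [ 0.45995822 -0.01037132  0.06      ]
260 311 327 [ 0.45623488 -0.02513621  0.06      ]
bar L [0.46596416 0.05274197 0.06      ]
bar R [ 0.4556485  -0.04262657  0.06      ]
armA [ 0.48132465 -0.0188649   0.068     ]
armB [ 0.67504457 -0.03709454  0.068     ]
railA [ 0.47483649 -0.00173907  0.03      ]
railB [ 0.69804912 -0.02344251  0.03      ]
bedA [0.46541356 0.14326831 0.022     ]
bedB [0.74010344 0.11614272 0.022     ]
bedA near [0.45678892 0.05050347 0.022     ]
```

View pics/z7.png

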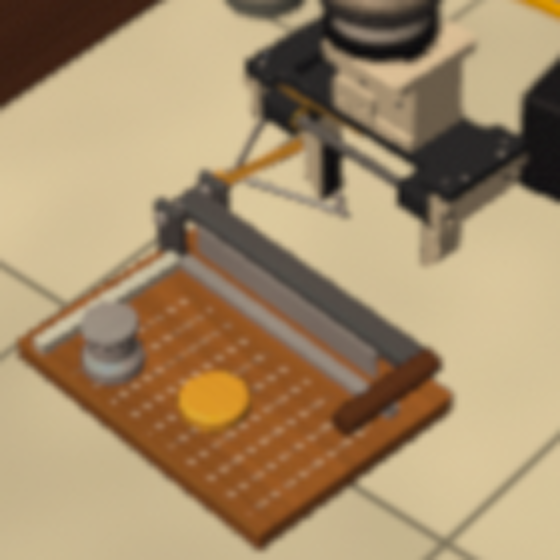

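View pics/z6.png

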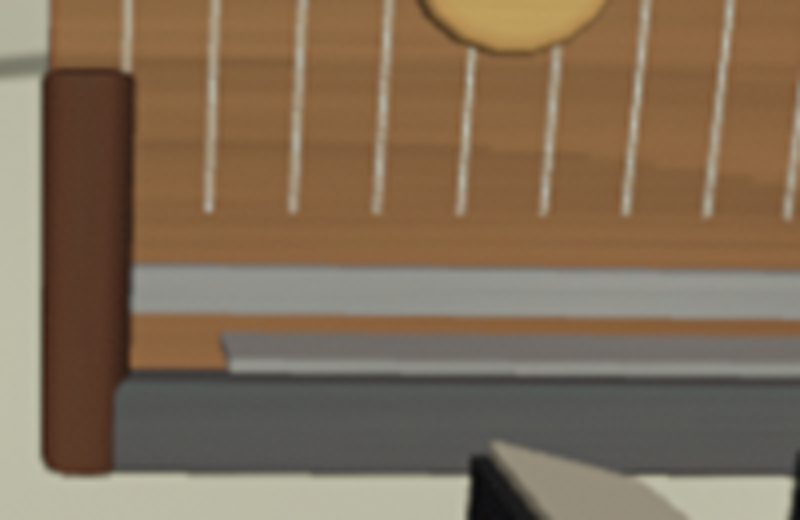

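Trimmer yaw is −0.097 and the bar centre at the grip point is (0.4615, 0.012). The hinge comes out at (0.715, −0.058). The ball's radius is 0.160 and its lateral offset 30 mm, both matching the text, and the pointer angle is about 0.78 rad. I'll descend on the bar.

send_rows:
  motion:
    - [[-0.001,0.03,0.001,0.6],[-0.001,0.07,0.001,0.6],[-0.001,0.11,0.001,0.6],[-0.001,0.14,0.001,0.6],[-0.001,0.165,0.001,0.6],[-0.001,0.178,0.001,0.6],[-0.001,0.184,0.001,0.6],[-0.001,0.184,0.001,0.6]]

```text
time: 6.8
tool_pos: [0.4619, 0.0124, 0.0663]
tool_rot: [-1.568, 0.003, -1.668]
contact_force: [-0.7, 0.4, 0.9]
opening: 0.0919
```

```bash
python3 - <<'E'
from cell import sensors, read_camera
import cv2,pickle
s=sensors.observe();print(s["time"],s["tool_pos"],s["tool_rot"],s["contact_force"],s["opening"])
f=read_camera("side")["frame"][:,:,::-1]
cv2.imwrite("pics/z8.png",cv2.resize(f[160:300,230:380],None,fx=4,fy=4,interpolation=cv2.INTER_CUBIC))
cv2.imwrite("pics/wrist3.png",read_camera("wrist")["frame"][:,:,::-1])
E
```

```text
6.8 [0.4619373  0.01239565 0.06628951] [-1.56807906  0.00295788 -1.66777241] [-0.74837065  0.38100603  0.90572651] 0.09186271446055243
```

View pics/z8.png

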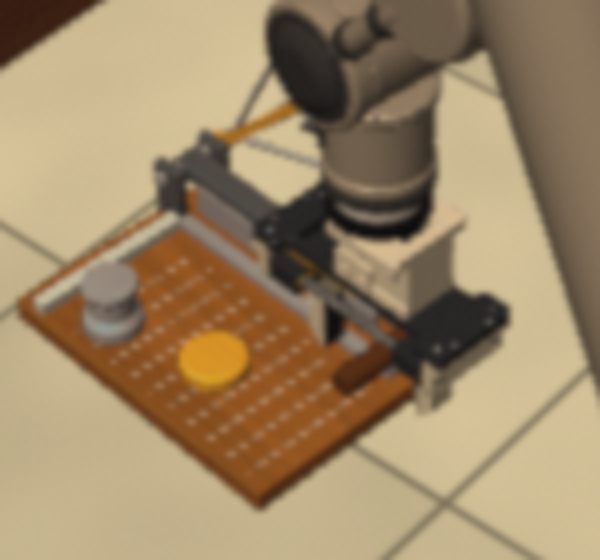

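View pics/wrist3.png

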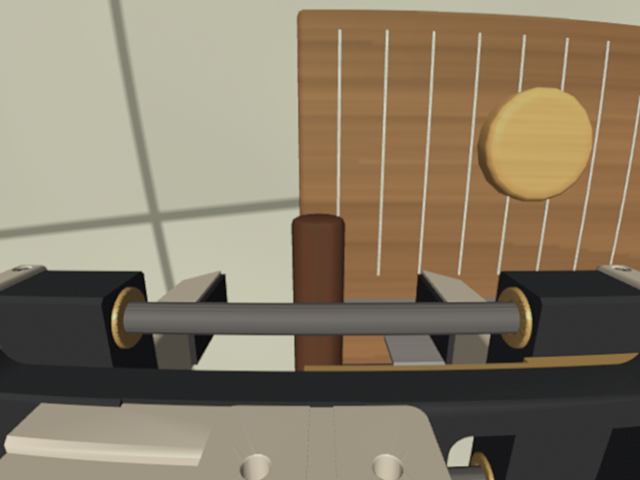

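The bar (wrist 318, 220–370) is centred between the fingers, which straddle it clear of the steel arm and the lens cap. I'll close.

send_rows:
  motion:
    - [[0,0,0,0],[0,0,0,0],[0,0,0,0],[0,0,0,0],[0,0,0,0],[0,0,0,0],[0,0,0,0],[0,0,0,0]]
  gripper: 0
  grip_force: 30

```text
time: 7.7
tool_pos: [0.4627, 0.0122, 0.0674]
tool_rot: [-1.566, 0.003, -1.668]
contact_force: [-0.1, 0.6, -0.7]
opening: 0.0325
```

send_rows:
  motion:
    - [[0,0,0,0],[0,0,0,0],[0,0,0,0],[0,0,0,0],[0,0,0,0]]

```text
time: 8.2
tool_pos: [0.461, 0.0124, 0.0671]
tool_rot: [-1.569, 0.003, -1.668]
contact_force: [-5.3, 0.3, 4.1]
opening: 0.0209
```

Gripped: the opening is 20.9 mm on the 22 mm bar. I'll swing along the arc in stages.

send_rows:
  motion:
    - [[0,-0.005,0,0],[0,-0.012,0.0003,0],[0,-0.021,0.0008,0],[0,-0.031,0.0019,0],[0,-0.041,0.0033,0],[0,-0.052,0.0052,0],[0,-0.06,0.007,0],[0,-0.062,0.0075,0]]

```text
time: 9.0
tool_pos: [0.4681, 0.0117, 0.13]
tool_rot: [-1.57, 0.003, -1.668]
contact_force: [-0.2, 0.7, -5.1]
opening: 0.021
```

send_rows:
  motion:
    - [[0,-0.009,0.0024,0],[0,-0.019,0.0055,0],[0,-0.0288,0.009,0],[0,-0.0384,0.0128,0],[0,-0.048,0.0171,0],[0,-0.057,0.0216,0],[0,-0.062,0.0241,0],[0,-0.062,0.0241,0]]

```text
time: 9.8
tool_pos: [0.4907, 0.0095, 0.1929]
tool_rot: [-1.573, 0.003, -1.668]
contact_force: [-8.7, 1.6, 1.0]
opening: 0.0214
```

```bash
python3 - <<'E'
from cell import sensors, read_camera
import cv2,pickle
s=sensors.observe();print(s["time"],s["tool_pos"],s["tool_rot"],s["contact_force"],s["opening"])
d={}
for n in ("scene","side"):
    d[n]=read_camera(n)
pickle.dump(d,open("cam4.pkl","wb"))
f=d["scene"]["frame"][:,:,::-1]
cv2.imwrite("pics/s4.png",cv2.resize(f[190:360,200:400],None,fx=4,fy=4*.88,interpolation=cv2.INTER_CUBIC))
f=d["side"]["frame"][:,:,::-1]
cv2.imwrite("pics/t4.png",cv2.resize(f[130:290,230:390],None,fx=3.7,fy=3.7,interpolation=cv2.INTER_CUBIC))
E
```

```text
9.8 [0.49067477 0.00949278 0.19292939] [-1.57333312  0.00317691 -1.66762181] [-8.65996098  1.59430301  1.00675128] 0.02138587801653714
```

View pics/s4.png

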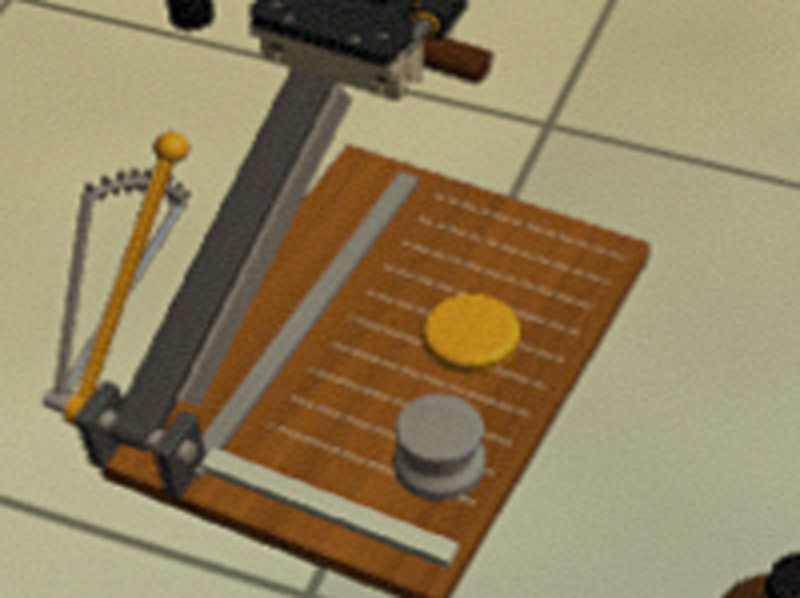

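View pics/t4.png

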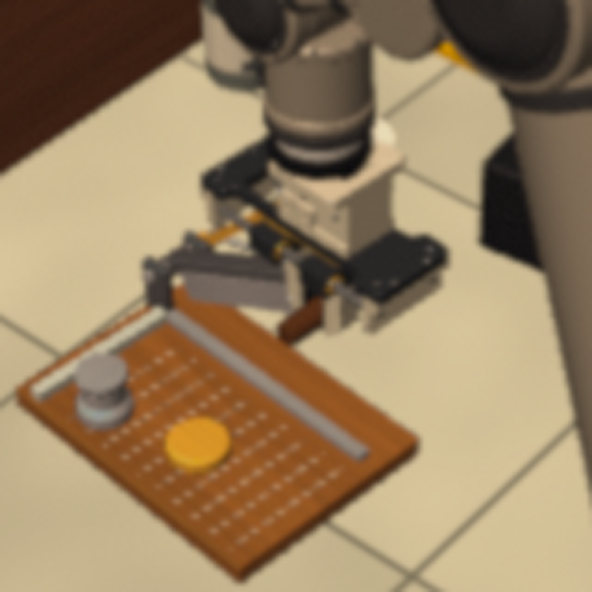

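The arm swings cleanly, the pointer is unmoved, and α is about 0.505 from the rise. I'll continue to about 0.77.

send_rows:
  motion:
    - [[0,-0.008,0.004,0],[0,-0.0167,0.0095,0],[0,-0.0253,0.0154,0],[0,-0.0336,0.0215,0],[0,-0.0417,0.028,0],[0,-0.049,0.0343,0],[0,-0.0535,0.0385,0],[0,-0.055,0.0398,0]]

```text
time: 10.7
tool_pos: [0.5285, 0.0058, 0.2496]
tool_rot: [-1.578, 0.003, -1.667]
contact_force: [-15.1, 2.2, 8.7]
opening: 0.021
```

send_rows:
  motion:
    - [[0,0,0,0],[0,0,0,0],[0,0,0,0]]

```text
time: 11.0
tool_pos: [0.5286, 0.0058, 0.2501]
tool_rot: [-1.578, 0.003, -1.667]
contact_force: [-3.1, 1.6, -1.7]
opening: 0.0214
```

```bash
python3 - <<'E'
from cell import sensors, read_camera
import cv2,pickle
s=sensors.observe();print(s["time"],s["tool_pos"],s["tool_rot"],s["contact_force"],s["opening"])
d={}
for n in ("scene","side","wrist"):
    d[n]=read_camera(n)
pickle.dump(d,open("cam5.pkl","wb"))
f=d["scene"]["frame"][:,:,::-1]
cv2.imwrite("pics/s5.png",cv2.resize(f[190:340,200:400],None,fx=4,fy=4,interpolation=cv2.INTER_CUBIC))
f=d["side"]["frame"][:,:,::-1]
cv2.imwrite("pics/t5.png",cv2.resize(f[130:290,230:390],None,fx=3.7,fy=3.7,interpolation=cv2.INTER_CUBIC))
cv2.imwrite("pics/w5.png",d["wrist"]["frame"][:,:,::-1])
E
```

```text
11.0 [0.52864448 0.00578117 0.25009098] [-1.57775513  0.0031462  -1.6673215 ] [-3.12763462  1.59202962 -1.71990833] 0.021378360829834374
```

View pics/s5.png

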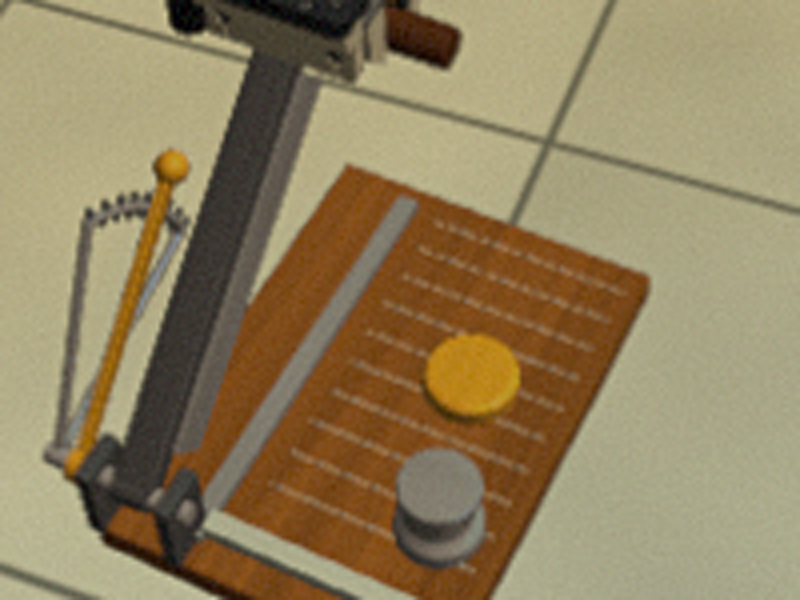

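View pics/t5.png

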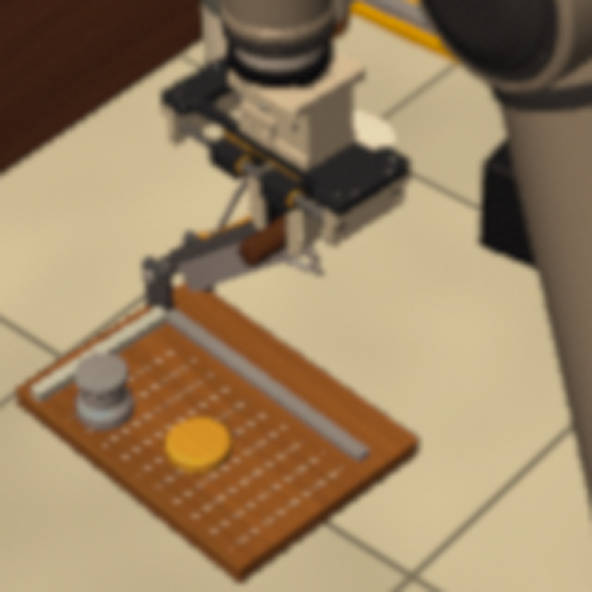

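View pics/w5.png

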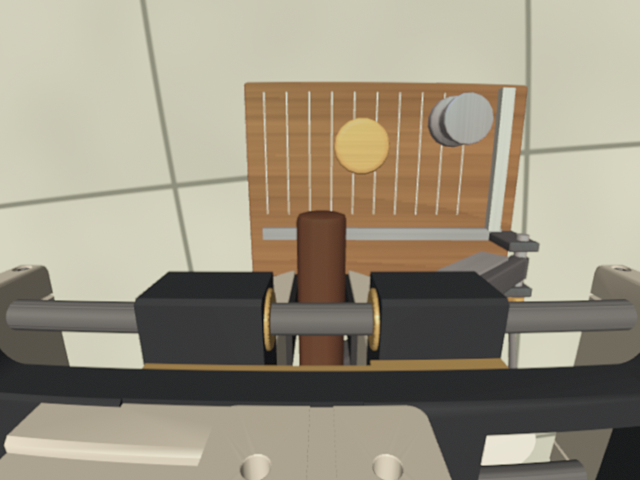

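The arm in the scene view (edges about (130,460)–(250,60) in the zoom) looks nearly parallel to the pointer (75,465)–(171,165). I'll measure both angles from fitted lines.

```bash
cat > ang.py <<'E'
from h import *
import pickle,sys
def run(fn):
    S=pickle.load(open(fn,"rb"))["scene"]; f=S["frame"].astype(int)
    psi=-0.097; X=np.array([np.cos(psi),np.sin(psi),0]);Y=np.array([-np.sin(psi),np.cos(psi),0]);Z=np.array([0,0,1.])
    def angle(p,q):
        o,d1=ray(S,*p);_,d2=ray(S,*q);n=np.cross(d1,d2)
        v=np.cross(n,Y); v/=np.linalg.norm(v)
        if v@X>0:v=-v
        return np.arctan2(v@Z,-v@X)
    r,g,b=f[...,0],f[...,1],f[...,2]
    # pointer: gold row centres between ball and hub
    m=(r>130)&(r-b>80); P=[]
    for y in range(238,300):
        xs=np.where(m[y,212:245])[0]
        if 2<=len(xs)<=7: P.append((xs.mean()+212,y))
    def fit(P):
        P=np.array(P,float)
        k=np.ones(len(P),bool)
        for _ in range(4):
            c=np.polyfit(P[k,1],P[k,0],1);e=P[:,0]-np.polyval(c,P[:,1]);k=abs(e)<max(.5,2*e[k].std())
        return c,P[k],e[k].std()
    c,Pk,s=fit(P);ya,yb=Pk[0,1],Pk[-1,1]
    a=angle((np.polyval(c,ya),ya),(np.polyval(c,yb),yb));print("pointer",round(a,3),"n",len(Pk),"rms",round(s,2))
    # arm: brightness edges left (counter->dark)
    G=cv2.GaussianBlur(f.sum(2).astype(np.float32),(3,3),0);E=[]
    for y in range(225,295):
        x0=np.polyval(c,y)+6
        row=G[y]; 
        dark=np.where(row[int(x0):int(x0)+45]<250)[0]
        if len(dark):
            k=int(x0)+dark[0]; 
            if k>int(x0): E.append((k-1+(row[k-1]-250)/(row[k-1]-row[k]),y))
    return S,angle,fit,G,c,E
S,angle,fit,G,c,E=run(sys.argv[1])
for lo,hi in ((225,295),(225,270),(240,290)):
    Q=[e for e in E if lo<=e[1]<hi]
    cc,K,s=fit(Q);ya,yb=K[0,1],K[-1,1]
    print("arm left edge",lo,hi,round(angle((np.polyval(cc,ya),ya),(np.polyval(cc,yb),yb)),3),len(K),round(s,2),cc)
E
python3 ang.py cam5.pkl
python3 - <<'E'
import cv2,pickle
f=pickle.load(open("cam5.pkl","rb"))["scene"]["frame"][:,:,::-1]
cv2.imwrite("pics/s5z.png",cv2.resize(f[200:325,210:290],None,fx=4.7,fy=4.7,interpolation=cv2.INTER_NEAREST))
E
```

```text
pointer 0.783 n 60 rms 0.26
arm left edge 225 295 0.737 67 0.09 [-3.29681951e-01  3.29707982e+02]
arm left edge 225 270 0.73 42 0.02 [ -0.33397125 330.75716006]
arm left edge 240 290 0.735 47 0.04 [ -0.33021108 329.80790181]
```

View pics/s5z.png

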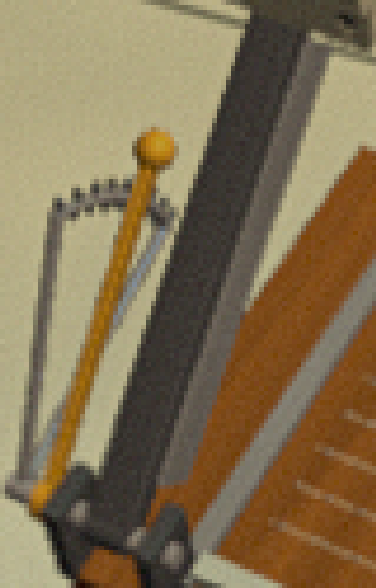

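The pointer line measures 0.783 (0.780 from triangulation) and the arm 0.735. I'll check the line method on the frames with known arm angle: 0 when down, about 0.5 midway.

```bash
for f in cam0 cam4; do echo $f; python3 ang.py $f.pkl; done; python3 -c "
from cell import sensors
s=sensors.observe();print(s['time'],s['tool_pos'],s['contact_force'])"
```

```text
cam0
pointer 0.791 n 56 rms 0.29
arm left edge 225 295 -0.004 66 0.08 [ -0.70081601 444.70182774]
arm left edge 225 270 -0.003 41 0.08 [ -0.70057177 444.64792289]
arm left edge 240 290 -0.006 46 0.09 [ -0.70186092 444.97867013]
cam4
pointer 0.784 n 60 rms 0.24
arm left edge 225 295 0.48 67 0.11 [ -0.44601805 365.99863105]
arm left edge 225 270 0.475 42 0.1 [ -0.44924948 366.78593776]
arm left edge 240 290 0.476 47 0.12 [ -0.44743088 366.36004429]
11.15 [0.52839709 0.00579899 0.24976849] [-3.29352148  0.49286181 -0.89894863]
```

The method reads 0 with the arm down, so it is calibrated. I need about +0.05 rad, which is 9.5 mm up and 9 mm forward.

send_rows:
  motion:
    - [[0,-0.002,0.002,0],[0,-0.0045,0.0042,0],[0,-0.007,0.0065,0],[0,-0.009,0.0085,0],[0,-0.0095,0.009,0],[0,-0.0095,0.009,0],[0,-0.0095,0.009,0],[0,-0.0095,0.009,0]]

```text
time: 11.95
tool_pos: [0.5374, 0.005, 0.2596]
tool_rot: [-1.578, 0.003, -1.667]
contact_force: [-4.8, 1.6, 1.1]
opening: 0.0213
```

```bash
python3 - <<'E'
from cell import sensors, read_camera
import cv2,pickle
s=sensors.observe();print(s["time"],s["tool_pos"],s["tool_rot"],s["contact_force"],s["opening"],abs(s["qvel"]).max())
d={}
for n in ("scene","side"): d[n]=read_camera(n)
pickle.dump(d,open("cam6.pkl","wb"))
E
python3 ang.py cam6.pkl
```

```text
11.95 [0.53736207 0.00495298 0.25964297] [-1.57847414  0.00314735 -1.66727449] [-4.83441885  1.6032306   1.06564916] 0.021342814489478838 0.0026841829908874648
pointer 0.779 n 57 rms 0.23
arm left edge 225 295 0.788 65 0.11 [-3.05945600e-01  3.22420055e+02]
arm left edge 225 270 0.782 40 0.12 [-3.09736710e-01  3.23338909e+02]
arm left edge 240 290 0.792 45 0.11 [-3.0387142e-01  3.2184734e+02]
```

Arm 0.785, pointer 0.78. I'll hold, then do a final look: stillness, ball position against the start, plunger up.

send_rows:
  motion:
    - [[0,0,0,0],[0,0,0,0],[0,0,0,0],[0,0,0,0],[0,0,0,0],[0,0,0,0],[0,0,0,0],[0,0,0,0]]

```text
time: 12.85
tool_pos: [0.5374, 0.0049, 0.2597]
tool_rot: [-1.578, 0.003, -1.667]
contact_force: [-4.0, 1.7, -0.8]
opening: 0.021
```

```bash
python3 - <<'E'
from h import *
from cell import sensors, read_camera
import pickle
s=sensors.observe();print(s["time"],s["tool_pos"],s["contact_force"],s["opening"],abs(s["qvel"]).max())
d={n:read_camera(n) for n in ("scene","side")}
pickle.dump(d,open("cam7.pkl","wb"))
d0=pickle.load(open("cam0.pkl","rb"))
gold=lambda r,g,b:(r>140)&(b<90)&(r-b>90)
for c in (d0,d): print("ball",blob(c["scene"],(234,224,252,237),gold)[0],"plunger",blob(c["scene"],(446,268,472,290),lambda r,g,b:r+g+b<110)[0], "cap",blob(c["scene"],(300,268,336,298),gold)[0])
S=d["scene"]["frame"][:,:,::-1];cv2.imwrite("pics/s7.png",S)
E
python3 ang.py cam7.pkl
```

```text
12.85 [0.5373738  0.00494932 0.25967081] [-3.96166842  1.73779643 -0.80636704] 0.021031282540644358 0.002444484121597927
ball [243.4        230.48571429] plunger [458.23076923 278.53846154] cap [317.9726776  282.92622951]
ball [243.21621622 230.45945946] plunger [458.11111111 278.49382716] cap [318.00773196 282.98195876]
pointer 0.776 n 60 rms 0.22
arm left edge 225 295 0.79 65 0.12 [-3.05383297e-01  3.22274685e+02]
arm left edge 225 270 0.783 40 0.12 [-3.09432017e-01  3.23256184e+02]
arm left edge 240 290 0.794 45 0.12 [-3.02845380e-01  3.21579377e+02]
```

View pics/s7.png

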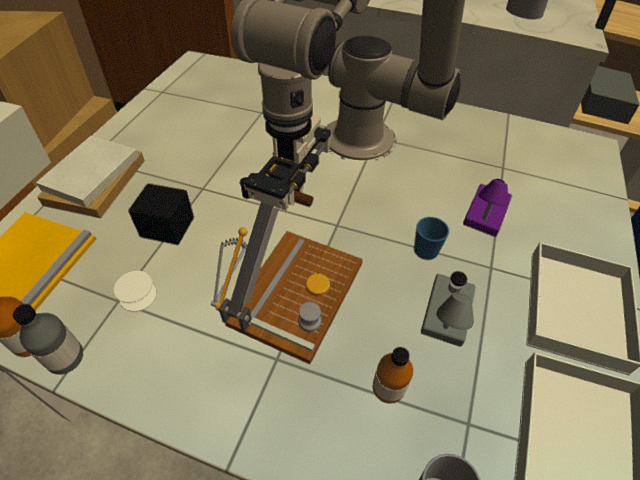

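The scene shows the arm beside the pointer, with the ball (243,230.5), plunger (458,278.5) and cap unmoved. Everything is still, so I'll hand in.

```bash
python3 -c "
from cell import hand_in
print(hand_in())"
```

```text
the job is handed in; nothing more can be done
None
```

I pressed the lamp's plunger to its stop with the cutting arm still down. At the stop the tool height held at 0.0861 m while the force rose from 18 to 21 N. I let the plunger spring back, then took the trimmer's wooden grip and swung the arm up beside the brass pointer. I handed the job in with the gripper still holding it, at about 13 s.

Last checks before handing in:
- **Angle:** the arm measures about 0.79 rad and the pointer about 0.78 rad, well inside the 0.08 rad allowed. Both come from lines fitted in the scene picture, which read 0 rad with the arm down.
- **Hold:** the arm was still, with the gripper 21 mm open on the 22 mm bar at a set grip of 30 N. I did not measure the finger force directly.
- **Left alone:** the pointer ball, plunger head and lens cap were within 0.2 pixels of where they started. The loupe, cup and bottle looked unmoved in the last picture. I did not check the reel or canister closely, and the canister was hidden behind the robot.

One disagreement: after the main swing, the rise of the tool suggested 0.78 rad while the picture gave 0.735. I trusted the picture and raised the arm by another 0.05 rad.

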